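Refill the tape roll holder on the shop counter

TASK

Refill the tape roll holder on the counter: first take the empty cardboard core off the post and put it in the waste bin, then thread all the tape rolls that lie there onto the post, fully home, the largest at the bottom and each next one smaller. When they are all on, push the drawer home to its stop, and then lower the white gauge foot until it rests on the top roll and leave it there. Leave the calculator, pen cup and glue bottle where they are.

Things in the scene. Friction and masses are not known exactly. Their poses are not given: they have to be found in the camera images.
- core: empty brown cardboard core, a tube 35 mm outside, 26 mm inside, 38 mm long, 20 g; at the start it stands upright on the post, resting on the shoulder. Origin: centre of its lower end, z up along its axis
- roll_black: black roll of tape lying flat: a ring 66 mm outside diameter, 26 mm hole, 13 mm high, 15 to 65 g. Origin: centre of the ring, 6.5 mm above its underside, z along its axis. May be absent
- roll_blue: blue roll of tape lying flat: a ring 60 mm outside diameter, 26 mm hole, 13 mm high, 15 to 65 g. Origin: centre of the ring, 6.5 mm above its underside, z along its axis. May be absent
- roll_green: green roll of tape lying flat: a ring 54 mm outside diameter, 26 mm hole, 13 mm high, 15 to 65 g. Origin: centre of the ring, 6.5 mm above its underside, z along its axis. May be absent
- roll_yellow: yellow roll of tape lying flat: a ring 48 mm outside diameter, 26 mm hole, 13 mm high, 15 to 65 g. Origin: centre of the ring, 6.5 mm above its underside, z along its axis. May be absent
- roll_red: red roll of tape lying flat: a ring 42 mm outside diameter, 26 mm hole, 13 mm high, 15 to 65 g. Origin: centre of the ring, 6.5 mm above its underside, z along its axis. May be absent
- roll_white: white roll of tape lying flat: a ring 36 mm outside diameter, 26 mm hole, 13 mm high, 15 to 65 g. Origin: centre of the ring, 6.5 mm above its underside, z along its axis. May be absent
- holder: fixed grey roll holder, its base 220 x 150 mm with two low rails 20 mm high. Origin: on the counter, under the place where the post stands when the drawer is home; x is the direction in which the drawer is pushed home (away from the robot), z up. An upright steel column (16 mm thick, top at 165 mm) stands 85 mm along +x from the origin on a block 30 mm high and carries the gauge
- drawer (a joint): travel of the open-sided blue drawer along the holder's x: 0 = fully open (always the start), 0.13 = home against its stop. It takes about 3 N to slide and stays where it is left. The drawer carries the post; side lips reach 20 mm, its front panel 75 mm above the counter
- drawer_front (a point): middle of the top edge of the outer (robot side) face of the drawer's front panel; the panel is 126 mm wide and 69 mm tall, 8 mm thick, top 75 mm above the counter, and this face is 90 mm in front (holder's -x) of the post's axis. Push on it to shut the drawer
- post_base (a point): on the post's axis, at the top of the black shoulder (34 mm across) on which the lowest roll rests, 30 mm above the counter; moves with the drawer
- post_tip (a point): tip of the upright aluminium post, 62 mm above the shoulder (92 mm above the counter); the post is 20 mm thick with its last 7 mm tapered; a fifth roll stands 3 mm proud of it. Keep the gripper's palm clear of it
- gauge (a joint): height of the gauge foot over the level of the shoulder, so with the foot resting on the rolls it reads the height of the stack (13 mm a roll); range 0 to 0.085, starts raised. The sliding gauge has a light balance spring and a friction brake: it stays where it is left and needs about 2 to 5 N to be pushed down
- gauge_foot (a point): centre of the underside of the gauge's white foot, an open-bottomed bell 40 mm outside, 27 mm inside and 25 mm deep, on the vertical axis through the holder's origin, so that it passes down over the post when the drawer is home
- gauge_knob (a point): centre of the top of the gauge's orange knob, 26 mm thick and 22 mm high, 53 mm above the underside of the foot on the same axis; press on it, or grip it, to lower the gauge
- bin: fixed grey open-topped waste bin, 120 x 120 mm, 70 mm tall, walls 4 mm. Origin: centre of its underside
- calculator: black calculator, 150 x 90 x 18 mm, lying on the counter; bystander. Origin: centre of underside
- pen_cup: steel pen cup, 76 mm across, 95 mm tall, pens to 150 mm; bystander. Origin: centre of underside
- glue: white glue bottle with red cap, 50 mm across, 130 mm tall; bystander. Origin: centre of underside
There are look-alikes about, which are no part of the job. Of the things shaped like the roll_yellow, the yellow one is meant. Several things have the shape of the roll_red; the one meant has the colours described above.

How it is judged (in metres and radians):
On the way, in this order (a step that is already met when the one before it is completed fails the run):
1. the empty core is in the waste bin (x of core in the frame of bin between -0.06 and 0.06 m and y of core in the frame of bin between -0.06 and 0.06 m and z of core in the frame of bin below 0.06 m), for 0.2 s.
2. all rolls present are on the post, fully home, largest at the bottom, the drawer still open (horizontal distance between each of roll_black, roll_blue, roll_green, roll_yellow, roll_red, roll_white and post_base below 0.005 m and (angle between roll_black's own z axis and vertical below 0.08 rad or angle between roll_black's own z axis and vertical above 3.06 rad) and z of roll_black in the frame of post_base between 0.004 and 0.009 m and (angle between roll_blue's own z axis and vertical below 0.08 rad or angle between roll_blue's own z axis and vertical above 3.06 rad) and (z of roll_blue in the frame of post_base between 0.004 and 0.009 m or distance between roll_blue and roll_black between 0.0105 and 0.0155 m) and (angle between roll_green's own z axis and vertical below 0.08 rad or angle between roll_green's own z axis and vertical above 3.06 rad) and (z of roll_green in the frame of post_base between 0.004 and 0.009 m or distance between roll_green and roll_black between 0.0105 and 0.0155 m or distance between roll_green and roll_blue between 0.0105 and 0.0155 m) and (angle between roll_yellow's own z axis and vertical below 0.08 rad or angle between roll_yellow's own z axis and vertical above 3.06 rad) and (z of roll_yellow in the frame of post_base between 0.004 and 0.009 m or distance between roll_yellow and roll_black between 0.0105 and 0.0155 m or distance between roll_yellow and roll_blue between 0.0105 and 0.0155 m or distance between roll_yellow and roll_green between 0.0105 and 0.0155 m) and (angle between roll_red's own z axis and vertical below 0.08 rad or angle between roll_red's own z axis and vertical above 3.06 rad) and (z of roll_red in the frame of post_base between 0.004 and 0.009 m or distance between roll_red and roll_black between 0.0105 and 0.0155 m or distance between roll_red and roll_blue between 0.0105 and 0.0155 m or distance between roll_red and roll_green between 0.0105 and 0.0155 m or distance between roll_red and roll_yellow between 0.0105 and 0.0155 m) and (angle between roll_white's own z axis and vertical below 0.08 rad or angle between roll_white's own z axis and vertical above 3.06 rad) and (z of roll_white in the frame of post_base between 0.004 and 0.009 m or distance between roll_white and roll_black between 0.0105 and 0.0155 m or distance between roll_white and roll_blue between 0.0105 and 0.0155 m or distance between roll_white and roll_green between 0.0105 and 0.0155 m or distance between roll_white and roll_yellow between 0.0105 and 0.0155 m or distance between roll_white and roll_red between 0.0105 and 0.0155 m) and value of joint drawer below 0.04 m), for 0.2 s.
3. the drawer is home at its stop with the rolls on its post (value of joint drawer above 0.127 m and horizontal distance between each of roll_black, roll_blue, roll_green, roll_yellow, roll_red, roll_white and post_base below 0.005 m and (angle between roll_black's own z axis and vertical below 0.08 rad or angle between roll_black's own z axis and vertical above 3.06 rad) and z of roll_black in the frame of post_base between 0.004 and 0.009 m and (angle between roll_blue's own z axis and vertical below 0.08 rad or angle between roll_blue's own z axis and vertical above 3.06 rad) and (z of roll_blue in the frame of post_base between 0.004 and 0.009 m or distance between roll_blue and roll_black between 0.0105 and 0.0155 m) and (angle between roll_green's own z axis and vertical below 0.08 rad or angle between roll_green's own z axis and vertical above 3.06 rad) and (z of roll_green in the frame of post_base between 0.004 and 0.009 m or distance between roll_green and roll_black between 0.0105 and 0.0155 m or distance between roll_green and roll_blue between 0.0105 and 0.0155 m) and (angle between roll_yellow's own z axis and vertical below 0.08 rad or angle between roll_yellow's own z axis and vertical above 3.06 rad) and (z of roll_yellow in the frame of post_base between 0.004 and 0.009 m or distance between roll_yellow and roll_black between 0.0105 and 0.0155 m or distance between roll_yellow and roll_blue between 0.0105 and 0.0155 m or distance between roll_yellow and roll_green between 0.0105 and 0.0155 m) and (angle between roll_red's own z axis and vertical below 0.08 rad or angle between roll_red's own z axis and vertical above 3.06 rad) and (z of roll_red in the frame of post_base between 0.004 and 0.009 m or distance between roll_red and roll_black between 0.0105 and 0.0155 m or distance between roll_red and roll_blue between 0.0105 and 0.0155 m or distance between roll_red and roll_green between 0.0105 and 0.0155 m or distance between roll_red and roll_yellow between 0.0105 and 0.0155 m) and (angle between roll_white's own z axis and vertical below 0.08 rad or angle between roll_white's own z axis and vertical above 3.06 rad) and (z of roll_white in the frame of post_base between 0.004 and 0.009 m or distance between roll_white and roll_black between 0.0105 and 0.0155 m or distance between roll_white and roll_blue between 0.0105 and 0.0155 m or distance between roll_white and roll_green between 0.0105 and 0.0155 m or distance between roll_white and roll_yellow between 0.0105 and 0.0155 m or distance between roll_white and roll_red between 0.0105 and 0.0155 m)), for 0.2 s.
4. the gauge foot rests on the top roll ((distance between gauge_foot and roll_black between 0.004 and 0.0095 m or distance between gauge_foot and roll_blue between 0.004 and 0.0095 m or distance between gauge_foot and roll_green between 0.004 and 0.0095 m or distance between gauge_foot and roll_yellow between 0.004 and 0.0095 m or distance between gauge_foot and roll_red between 0.004 and 0.0095 m or distance between gauge_foot and roll_white between 0.004 and 0.0095 m) and value of joint drawer above 0.127 m), for 0.2 s.
At the end, for the whole second after the job is handed in: The core is in the bin; every roll present is on the post, level and fully home (on the shoulder or on the next larger roll, within 2.5 mm), largest at the bottom; the drawer is within 3 mm of its stop; the gauge foot is within 2.5 mm of the top roll's upper face; all at rest (all of step 1 and all of step 4 and horizontal distance between each of roll_black, roll_blue, roll_green, roll_yellow, roll_red, roll_white and post_base below 0.005 m and (angle between roll_black's own z axis and vertical below 0.08 rad or angle between roll_black's own z axis and vertical above 3.06 rad) and z of roll_black in the frame of post_base between 0.004 and 0.009 m and (angle between roll_blue's own z axis and vertical below 0.08 rad or angle between roll_blue's own z axis and vertical above 3.06 rad) and (z of roll_blue in the frame of post_base between 0.004 and 0.009 m or distance between roll_blue and roll_black between 0.0105 and 0.0155 m) and (angle between roll_green's own z axis and vertical below 0.08 rad or angle between roll_green's own z axis and vertical above 3.06 rad) and (z of roll_green in the frame of post_base between 0.004 and 0.009 m or distance between roll_green and roll_black between 0.0105 and 0.0155 m or distance between roll_green and roll_blue between 0.0105 and 0.0155 m) and (angle between roll_yellow's own z axis and vertical below 0.08 rad or angle between roll_yellow's own z axis and vertical above 3.06 rad) and (z of roll_yellow in the frame of post_base between 0.004 and 0.009 m or distance between roll_yellow and roll_black between 0.0105 and 0.0155 m or distance between roll_yellow and roll_blue between 0.0105 and 0.0155 m or distance between roll_yellow and roll_green between 0.0105 and 0.0155 m) and (angle between roll_red's own z axis and vertical below 0.08 rad or angle between roll_red's own z axis and vertical above 3.06 rad) and (z of roll_red in the frame of post_base between 0.004 and 0.009 m or distance between roll_red and roll_black between 0.0105 and 0.0155 m or distance between roll_red and roll_blue between 0.0105 and 0.0155 m or distance between roll_red and roll_green between 0.0105 and 0.0155 m or distance between roll_red and roll_yellow between 0.0105 and 0.0155 m) and (angle between roll_white's own z axis and vertical below 0.08 rad or angle between roll_white's own z axis and vertical above 3.06 rad) and (z of roll_white in the frame of post_base between 0.004 and 0.009 m or distance between roll_white and roll_black between 0.0105 and 0.0155 m or distance between roll_white and roll_blue between 0.0105 and 0.0155 m or distance between roll_white and roll_green between 0.0105 and 0.0155 m or distance between roll_white and roll_yellow between 0.0105 and 0.0155 m or distance between roll_white and roll_red between 0.0105 and 0.0155 m) and linear speed of each of roll_black, roll_blue, roll_green, roll_yellow, roll_red, roll_white below 0.02 m/s); the robot touches nothing.
It fails at once if the black desk calculator is moved more than 40 mm or tipped over (distance of calculator from where it was at the start of the episode above 0.04 m or angle between calculator's own z axis and vertical above 0.6 rad).
It fails at once if the steel pen cup is moved more than 40 mm or tipped over (distance of pen_cup from where it was at the start of the episode above 0.04 m or angle between pen_cup's own z axis and vertical above 0.6 rad).
It fails at once if the glue bottle is moved more than 40 mm or tipped over (distance of glue from where it was at the start of the episode above 0.04 m or angle between glue's own z axis and vertical above 0.6 rad).
Of roll_black, roll_blue, roll_green, roll_yellow, roll_red, roll_white only 4 to 5 are there at a start; the rules pass over those that are not, and their reading is None.
At some moment in a run one of roll_black, roll_blue, roll_green, roll_yellow, roll_red, roll_white may be knocked a few centimetres aside while the robot is not near it.
Once in a run the grip may slacken for a moment while it holds something.
It also fails if it takes over 192 s, if anything falls off the work surface, if the arm or the gripper's body presses on something with over 40 N, if the wrist force passes 120 N, or if a joint passes its speed limit or range.

ROBOT

A 6-joint arm with a two-finger parallel gripper is mounted at the origin on the work surface. World frame = base frame: x ahead of the robot, y to its left, z up, the work surface at z = 0. Lengths are in m, angles in degrees, forces in N, time in s.
With the tool pointing down it reaches from about 0.35 to 0.875 m from the base axis. Payload 4.2 kg.
Tool frame: the origin (TCP) lies between the finger pads; the fingertips stand 8 mm ahead of it and the grasp point (between the pads) lies 11 mm behind it; z points along the fingers, y is the line along which they close (so a half turn about z gives the same grasp; the last joint's range is limited). The gripper opens to 85 mm and grips with 20 to 120 N. Pads are 22 mm wide; open, the fingers measure 114 mm over their backs; the gripper's body (76 mm by 85 mm) begins 54 mm behind the grasp point. The pads swing forward as they close: fully open they stand 13 mm farther back than shut.
Start: joints at [80.134, 22.042, 0.453, 0, -68.411, -14.817], TCP at [0.261, 0.568, 0.239] pointing down, gripper open.
Joint ranges: [-179.83, 179.83], [-69.29, 118.12], [-61.27, 80.66], [-181.25, 117.63], [-171.15, -9.14], [-177.46, 177.46]. Speed limits (degrees/s): [159.86, 159.86, 180, 180, 180, 180].

INTERFACE

Orientations are given as a 3x3 rotation matrix whose columns are the frame's x, y, z axes.
In Python, from plant import env, kin, vision, job gives the robot as it stands. Calls block until the motion is done:
- env.reach(position, orientation): joint-space move of the TCP to a pose.
- env.line_to(position, rot=None, speed=0.15): straight line of the TCP; rot=None keeps the orientation; speed is the mean speed in m/s.
- env.move_joints(angles): joint-space move.
- env.command_gripper(opening): finger opening in m; the grip force is fixed at half the most; returns when the fingers have stopped.
- env.hold(seconds).
- kin.solve_ik(position, orientation): joint angles nearest the present ones, or None.
- env.sense(): the state.
- vision.capture(name): name is "scene" or "top" or "wrist"; returns (picture, depth): 384x512x3 uint8, red, green, blue; 384x512 float32, m along the optical axis (not along the pixel's ray), 0 where there is no reading.
- vision.camera_info(name): a dict with "fx", "fy", "cx", "cy" (pixels), "R" (3x3) and "t" (3): a world point X has camera coordinates R X + t; the wrist camera has in their place "tool_from_camera" (4x4, takes a point from camera to tool coordinates, whose origin is the TCP and whose axes are the flange's). Camera axes: x right, y down, z forward; pixel columns grow to the right and rows downward; lengths in m; the calibration is good to about 2 mm. A picture is of the moment at which its call begins: read the wrist's pose just before it. camera_info takes no time and is no camera call.
A pose or a line that the arm cannot do raises env.IKError and nothing moves.
- job.sign_off(): hands the job in; it is judged then, once.
The state is a dict: "t": time; "joint_pos": joint angles; "joint_vel": joint speeds; "effort": joint torques, N m; "tcp_pos": TCP position; "orientation": TCP orientation; "force": force on the tool from outside, world axes, zero at the start; "torque": the same for the moment, N m; "opening": finger opening in m; "grasp_force": force on a finger pad.
Only numpy, scipy, OpenCV 4.12 (cv2) and the standard library are available. Lean on these libraries where they do the work, as an engineer would, in place of code of your own. Each camera call takes 0.05 s, during which the arm holds its last target. There are 200 camera calls.

## Working session

There is one attempt and no reset: what is moved stays moved. The work goes in short steps, each a Python script; the robot and the scene stay as the last script left them, time stands still between calls to the robot, and variables do not carry over. Pictures are saved under pics/ and viewed, at most 17 in all, crops included, and the job is handed in when it is done.

```bash
ls; mkdir -p pics; python3 - <<'E'
from plant import env, kin, vision, job
import cv2,numpy as np
for n in ["scene","top"]:
    p,d=vision.capture(n); np.savez(f"pics/{n}.npz",p=p,d=d)
    cv2.imwrite(f"pics/{n}0.png",cv2.resize(p[:,:,::-1],(800,600),interpolation=cv2.INTER_CUBIC))
    c=vision.camera_info(n); print(n,c)
print(vision.camera_info("wrist"))
s=env.sense(); print(s)
E
```

```text
pics
scene {'fx': 477.5050268191594, 'fy': 477.5050268191594, 'cx': 249.0359073388386, 'cy': 189.10168206870887, 'R': array([[ 0.54931851,  0.83549617,  0.01397573],
       [ 0.66064655, -0.42399655, -0.6194942 ],
       [-0.51165937,  0.34953265, -0.78487681]]), 't': array([-0.32245488, -0.29626168,  1.54621123])}
top {'fx': 356.36601404213, 'fy': 356.36601404213, 'cx': 250.93769090893653, 'cy': 193.17398434320825, 'R': array([[-0.0259642 , -0.99876325, -0.04240084],
       [-0.99598812,  0.02947896, -0.08449052],
       [ 0.08563596,  0.04003701, -0.99552173]]), 't': array([0.03897114, 0.58550479, 0.94440182])}
{'fx': 316.7941703334517, 'fy': 316.7941703334517, 'cx': 255.3967539986991, 'cy': 186.38569604208936, 'tool_from_camera': array([[-1.51498674e-03, -9.48154436e-01, -3.17806341e-01,
         8.13963915e-02],
       [ 9.99998782e-01, -1.55590240e-03, -1.25073443e-04,
        -2.91998165e-04],
       [-3.75886708e-04, -3.17806143e-01,  9.48155638e-01,
        -1.34625188e-01],
       [ 0.00000000e+00,  0.00000000e+00,  0.00000000e+00,
         1.00000000e+00]])}
{'t': 0.1, 'joint_pos': array([ 8.01348165e+01,  2.20885297e+01,  3.90299055e-01, -2.53975736e-02,
       -6.84125543e+01, -1.48147673e+01]), 'joint_vel': array([-0.00585595, -0.0364938 ,  0.23363088,  0.07862304,  0.00799179,
        0.11652256]), 'effort': array([-3.46643865e-04, -3.93320417e+01,  1.88927758e+01,  4.19802144e+00,
       -2.62880843e-03,  3.53908902e-06]), 'tcp_pos': array([0.2607604 , 0.56746547, 0.23832623]), 'orientation': array([[ 9.08586103e-01, -4.17696960e-01, -7.37356513e-04],
       [-4.17697600e-01, -9.08584256e-01, -1.83431914e-03],
       [ 9.62390108e-05,  1.97462893e-03, -9.99998046e-01]]), 'force': array([ 0.32138604, -1.12206706, -0.93854963]), 'torque': array([-0.02435486, -0.00506165,  0.03234237]), 'grasp_force': 0.0, 'opening': 0.0851443953685013}
```

View pics/scene0.png

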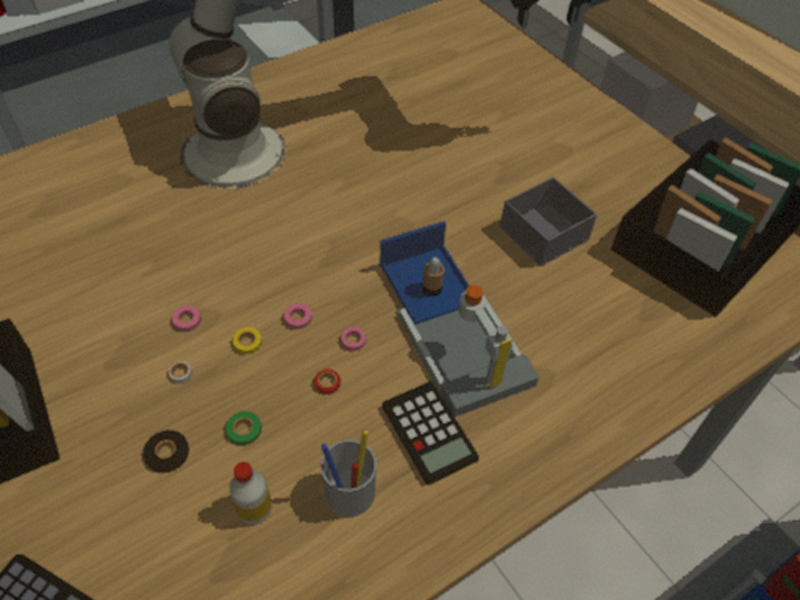

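View pics/top0.png

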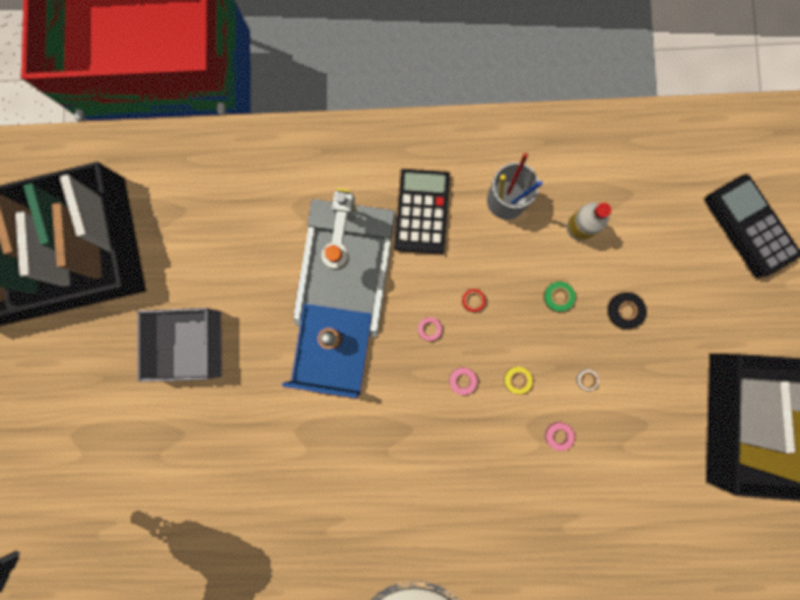

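The top view (800x600) shows the core on its post at (330,337), the knob at (333,254), the bin at (180,345) and five rolls: red (474,300), green (560,296), black (627,311), yellow (519,380) and white (588,380). The three pink rings are look-alikes. There is no blue roll. Next I triangulate from the two fixed cameras.

```bash
cat > h.py <<'E'
from plant import env, kin, vision, job
import cv2, numpy as np
def cam(n, s=None):
    c=vision.camera_info(n)
    if n=="wrist":
        s=s or env.sense(); T=np.eye(4); T[:3,:3]=s["orientation"]; T[:3,3]=s["tcp_pos"]
        M=T@c["tool_from_camera"]; R=M[:3,:3].T; t=-R@M[:3,3]
    else: R,t=c["R"],c["t"]
    K=np.array([[c["fx"],0,c["cx"]],[0,c["fy"],c["cy"]],[0,0,1]])
    return K,R,t
def ray(C,uv):
    K,R,t=C; return -R.T@t, R.T@np.linalg.solve(K,[*uv,1.])
def onz(C,uv,z):
    o,d=ray(C,uv); return o+d*(z-o[2])/d[2]
def tri(C1,u1,C2,u2):
    P=[K@np.c_[R,t] for K,R,t in (C1,C2)]
    X=cv2.triangulatePoints(P[0],P[1],np.float64(u1),np.float64(u2)).ravel(); return X[:3]/X[3]
def proj(C,X):
    K,R,t=C; p=K@(R@np.asarray(X)+t); return p[:2]/p[2]
RNG={"red":[(0,140,60),(6,255,255)],"green":[(55,120,40),(85,255,255)],"black":[(0,0,0),(179,150,55)],
"yellow":[(23,170,80),(34,255,255)],"white":[(0,0,130),(179,60,255)],"brown":[(5,60,40),(20,200,200)]}
def ring(p,col,near,r=14):
    """centre of the filled ring blob of a colour near a pixel"""
    m=cv2.inRange(cv2.cvtColor(p,cv2.COLOR_RGB2HSV),*map(np.array,RNG[col]))
    w=np.zeros_like(m); cv2.circle(w,tuple(int(round(v)) for v in near),int(r),255,-1); m&=w
    m=cv2.morphologyEx(m,cv2.MORPH_CLOSE,np.ones((3,3)))
    cs,_=cv2.findContours(m,cv2.RETR_EXTERNAL,cv2.CHAIN_APPROX_NONE)
    if not cs: return None,0
    c=max(cs,key=cv2.contourArea); (x,y),_=cv2.minEnclosingCircle(c); M=cv2.moments(cv2.convexHull(c))
    return (np.array([M["m10"],M["m01"]])/M["m00"] if M["m00"]>0 else np.array([x,y])), cv2.contourArea(c)
def down(deg):
    """tool pointing down, tool x axis at this world heading"""
    a=np.radians(deg); c,s=np.cos(a),np.sin(a)
    return np.array([[c,s,0],[s,-c,0],[0,0,-1.]])
E
python3 - <<'E'
from h import *
T=np.load("pics/top.npz");S=np.load("pics/scene.npz");Ct,Cs=cam("top"),cam("scene")
k=512/800
tp={"red":(474,300),"green":(560,296),"black":(627,311),"yellow":(519,380),"white":(588,380)}
sp={"red":(327,380),"green":(243,428),"black":(166,451),"yellow":(247,340),"white":(180,372)}
for n in tp:
    u,a=ring(T["p"],n,np.array(tp[n])*k,16); v,b=ring(S["p"],n,np.array(sp[n])*k,18)
    print(n,u,a,v,b, onz(Ct,u,.012) if a else 0, onz(Cs,v,.010) if b else 0, tri(Ct,u,Cs,v) if a and b else 0)
def t(n,a,b): print(n,tri(Ct,np.array(a)*k,Cs,np.array(b)*k).round(4))
t("posttip",(330,338),(434,262)); t("knob",(333,254),(475,293))
for n,z,l in (("bin",.07,[(138,311),(221,309),(221,379),(138,382)]),("panel",.075,[(284,383),(360,395)]),("rails",.02,[(311,229),(297,319),(388,238),(373,331)])):
    print(n,[onz(Ct,np.array(q)*k,z).round(3) for q in l])
for n,q in (("cup",(513,190)),("glue",(590,222)),("calc",(423,212)),("pinkA",(430,329)),("pinkB",(463,381)),("pinkC",(560,436))): print(n,onz(Ct,np.array(q)*k,.01).round(3))
E
```

```text
red [302.99467519 191.9286475 ] 150.0 [209.20138889 243.31746032] 34.5 [ 0.58673145 -0.11976962  0.012     ] [ 0.58676248 -0.1194612   0.01      ] [ 0.58698049 -0.11971654  0.01051738]
green [357.86707566 189.53919564] 236.0 [155.40877475 273.05992509] 303.0 [ 0.58884313 -0.26884777  0.012     ] [ 0.5889263  -0.26962024  0.01      ] [ 0.58893891 -0.269532    0.00991439]
black [400.80230496 198.52881206] 368.0 [105.60155317 288.47879331] 544.0 [ 0.56096363 -0.38246881  0.012     ] [ 0.56223044 -0.38513439  0.01      ] [ 0.56090281 -0.38480599  0.00727754]
yellow [331.6133024 243.0317092] 207.5 [157.62797619 217.44345238] 221.5 [ 0.44591221 -0.19135556  0.012     ] [ 0.44607883 -0.19228422  0.01      ] [ 0.44564198 -0.19203668  0.00926228]
white [372.30175439 241.80350877] 7.5 [109.5 240.5] 0.0 [ 0.4466166  -0.29999669  0.012     ] 0 0
posttip [0.5267 0.126  0.0875]
knob [0.6532 0.1085 0.1498]
bin [array([0.58 , 0.452, 0.07 ]), array([0.579, 0.309, 0.07 ]), array([0.462, 0.309, 0.07 ]), array([0.46, 0.45, 0.07])]
panel [array([0.453, 0.202, 0.075]), array([0.431, 0.077, 0.075])]
rails [array([0.721, 0.164, 0.02 ]), array([0.561, 0.191, 0.02 ]), array([0.7  , 0.027, 0.02 ]), array([0.537, 0.058, 0.02 ])]
cup [ 0.781 -0.198  0.01 ]
glue [ 0.719 -0.33   0.01 ]
calc [ 0.747 -0.036  0.01 ]
pinkA [ 0.538 -0.042  0.01 ]
pinkB [ 0.446 -0.097  0.01 ]
pinkC [ 0.349 -0.258  0.01 ]
```

```bash
python3 - <<'E'
import cv2
for n,(x0,y0) in {"scene":(210,150),"top":(170,90)}.items():
    import numpy as np
    p=np.load(f"pics/{n}.npz")["p"][y0:y0+110,x0:x0+150,::-1]
    cv2.imwrite(f"pics/{n}_crop.png",cv2.resize(p,(750,550),interpolation=cv2.INTER_CUBIC))
E
```

```text
(no output)
```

View pics/scene_crop.png

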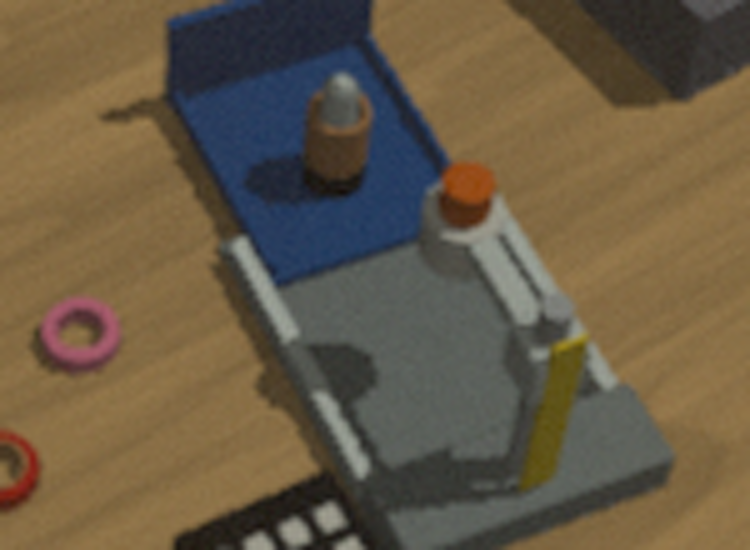

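View pics/top_crop.png

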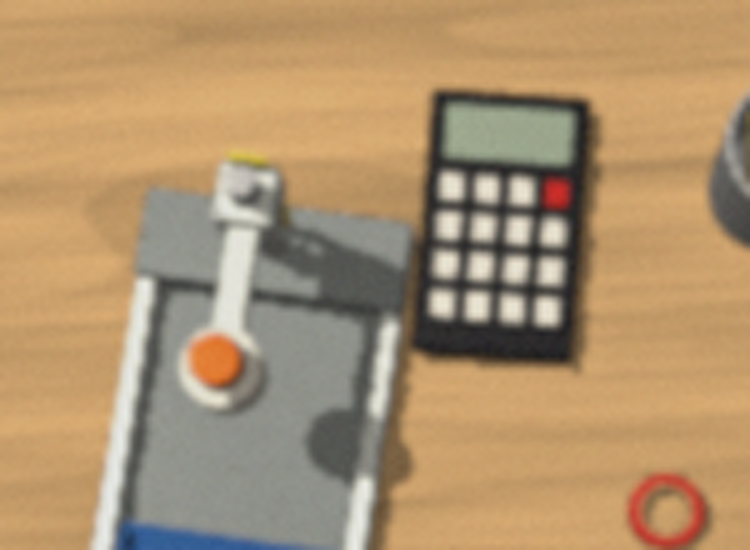

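The enlarged crops put the knob centre at top pixel (212.8,161.6) and scene pixel (303.4,186.4). The post and core are central in the drawer, and the holder's heading is about -9.5°. Next are two wrist views of the post.

```bash
python3 - <<'E'
from h import *
Ct,Cs=cam("top"),cam("scene")
print("knob",tri(Ct,(212.8,161.6),Cs,(303.4,186.4)))
R=down(170.5); ims=[]
for i,(x,y) in enumerate([(0.52,0.125),(0.50,0.065)]):
    env.reach([x,y,0.27],R); env.hold(.2); s=env.sense(); p,d=vision.capture("wrist")
    np.savez(f"pics/w{i}.npz",p=p,d=d,o=s["orientation"],x=s["tcp_pos"]); print(s["t"],s["joint_pos"][5],proj(cam("wrist",s),[.5267,.126,.09]))
    ims.append(p[:,:,::-1])
cv2.imwrite("pics/w01.png",cv2.resize(np.hstack(ims),(800,300),interpolation=cv2.INTER_AREA))
E
```

```text
knob [0.65359493 0.10684989 0.15586627]
2.1667 -130.39287089553866 [256.78977488 170.9164836 ]
2.775 -125.38643759851826 [316.64799439 179.5312289 ]
```

View pics/w01.png

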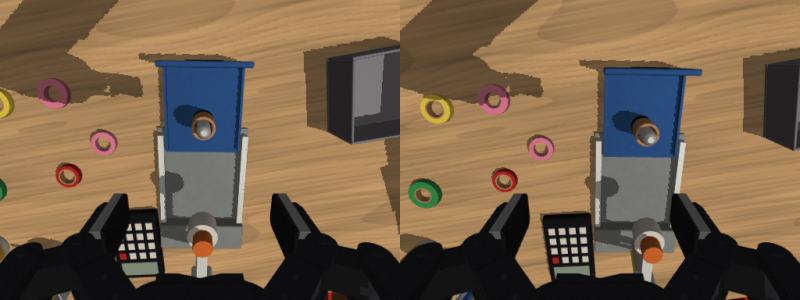

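Both views show the core and post inside the blue drawer, at about (260,164) and (315,172) in full-size pixels. I crop these for exact positions.

```bash
python3 - <<'E'
from h import *
ims=[]
for i,(x,y) in enumerate([(225,125),(280,135)]):
    p=np.load(f"pics/w{i}.npz")["p"][y:y+75,x:x+66,::-1]
    ims.append(cv2.resize(p,(396,450),interpolation=cv2.INTER_CUBIC))
cv2.imwrite("pics/w01c.png",np.hstack(ims))
E
```

```text
(no output)
```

View pics/w01c.png

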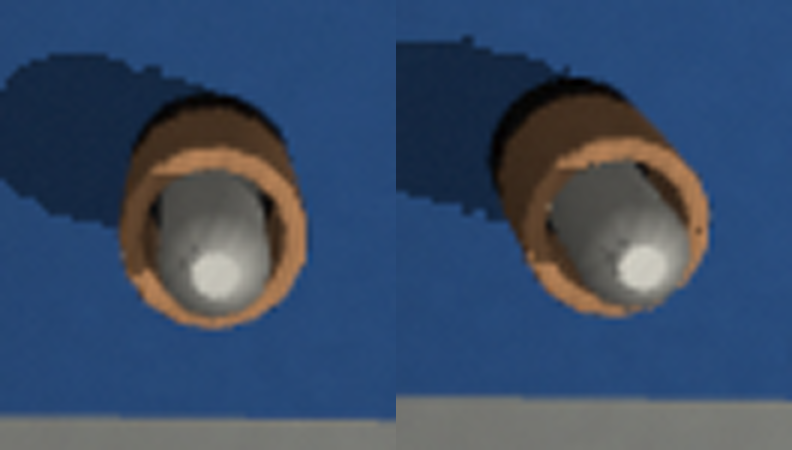

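The flat post tip is at (260.8,170.7) in the first view and (320.8,179.7) in the second. The core's rim centre is at (260.7,164.6) and (316.7,172.8).

```bash
python3 - <<'E'
from h import *
C=[]
for i in (0,1):
    f=np.load(f"pics/w{i}.npz"); C.append(cam("wrist",{"orientation":f["o"],"tcp_pos":f["x"]}))
t=tri(C[0],(260.4,170.3),C[1],(320.4,179.3)); r=tri(C[0],(260.3,164.2),C[1],(316.3,172.4)); print("tip",t,"rim",r)
for c,u,v in ((C[0],(260.4,170.3),(260.3,164.2)),(C[1],(320.4,179.3),(316.3,172.4))): print(onz(c,u,.092),onz(c,v,.068))
print(env.sense()["t"])
E
```

```text
tip [0.52654869 0.12975067 0.091057  ] rim [0.52650007 0.13002972 0.06607607]
[0.52610523 0.12983677 0.092     ] [0.52595562 0.13009793 0.068     ]
[0.52640867 0.12955398 0.092     ] [0.52593655 0.12973132 0.068     ]
2.825
```

```bash
python3 - <<'E'
from h import *
R=down(170.5); P=[.5262,.1297]
env.command_gripper(.06)
env.reach([*P,.2],R); env.line_to([*P,.039],speed=.12)
print(env.sense()["tcp_pos"],env.sense()["force"])
env.command_gripper(.0); s=env.sense(); print("grip",s["opening"],s["grasp_force"],s["force"],s["tcp_pos"])
env.line_to([*P,.16],speed=.15); s=env.sense(); print(s["opening"],s["grasp_force"])
env.line_to([.52,.38,.16],speed=.25); s=env.sense(); print(s["opening"],s["grasp_force"])
env.line_to([.52,.38,.058],speed=.15)
env.command_gripper(.055); env.hold(.2); env.line_to([.52,.38,.2],speed=.25)
s=env.sense(); print(s["t"],s["force"])
p,d=vision.capture("wrist"); q,_=vision.capture("top")
cv2.imwrite("pics/bin.png",np.hstack([p[:,:,::-1],cv2.resize(q[120:320,20:480,::-1],(883,384))[:, :]]) if 0 else cv2.resize(np.hstack([p[:,:,::-1],q[:,:,::-1]]),(800,300)))
E
```

```text
[0.52669852 0.12994263 0.03973383] [-0.60571839  0.34768365 -0.06582482]
grip 0.033807549393608395 59.56860065460205 [-1.35395716 -0.43625258  5.56493016] [0.52667514 0.12991894 0.03988604]
0.03432320872915842 59.59366746246815
0.03444323755022436 59.598704762756824
9.7167 [ 0.17608852 -0.26251707 -0.61969139]
```

View pics/bin.png

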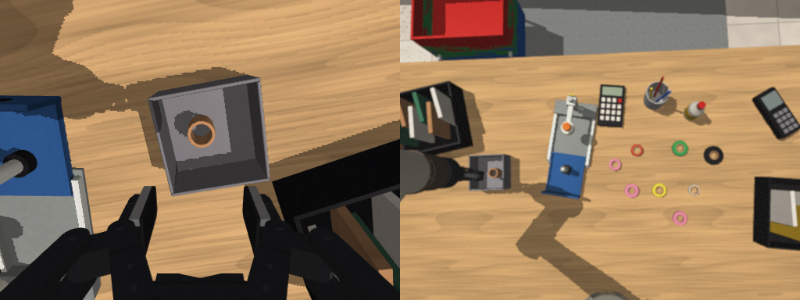

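The core stands inside the bin at (200,132), clear of the post. Next I look at the black roll with the wrist camera.

```bash
cat >> h.py <<'E'
HB=170.5
BACK=lambda w: 57*(.9945-np.sqrt(1-(w*1000/2/57-.1045)**2))/1000   # finger retreat behind the shut state
def look(col,guess,z=.19,view=None):
    """two wrist views -> (triangulated centre, mean on-plane centre)"""
    out=[];X=np.array(guess,float);ims=[]
    for dx,dy in ((0,-.02),(0,.025)):
        env.reach([X[0]+.02+dx,X[1]+dy,z],down(HB)); env.hold(.25); s=env.sense(); C=cam("wrist",s); p,_=vision.capture("wrist"); ims.append(p[:,:,::-1])
        u,a=ring(p,col,proj(C,[*X[:2],.012]),75 if col!="black" else 85)
        out.append((C,u,a)); 
        if u is not None: X[:2]=onz(C,u,.011)[:2]; cv2.circle(ims[-1],tuple(int(v) for v in u),2,(255,0,255),-1)
        print(col,u,a,X[:2].round(4))
    if view: cv2.imwrite(view,cv2.resize(np.hstack(ims),(800,300)))
    T=tri(out[0][0],out[0][1],out[1][0],out[1][1]); print("tri",T.round(4),"t",env.sense()["t"])
    return T,np.mean([onz(c,u,.011) for c,u,_ in out],axis=0)
E
python3 - <<'E'
from h import *
env.line_to([.52,.25,.25],speed=.3)
env.command_gripper(.08)
look("black",[.561,-.384],view="pics/black.png")
E
```

```text
Traceback (most recent call last):
  File "h.py", line 44, in look
    if u is not None: X[:2]=onz(C,u,.011)[:2]; cv2.circle(ims[-1],tuple(int(v) for v in u),2,(255,0,255),-1)
                                               ~~~~~~~~~~^^^^^^^^^^^^^^^^^^^^^^^^^^^^^^^^^^^^^^^^^^^^^^^^^^^
cv2.error: OpenCV(4.12.0) :-1: error: (-5:Bad argument) in function 'circle'
> Overload resolution failed:
>  - Layout of the output array img is incompatible with cv::Mat
>  - Expected Ptr<cv::UMat> for argument 'img'
```

```bash
sed -i 's/ims.append(p\[:,:,::-1\])/ims.append(p[:,:,::-1].copy())/' h.py; python3 - <<'E'
from h import *
look("black",[.561,-.384],view="pics/black.png")
E
```

```text
black [271.03737035 141.27689648] 3240.0 [ 0.5596 -0.3845]
black [228.47792221 149.66130197] 3186.5 [ 0.5595 -0.3841]
tri [ 0.5602 -0.3845  0.0076] t 14.6083
```

View pics/black.png

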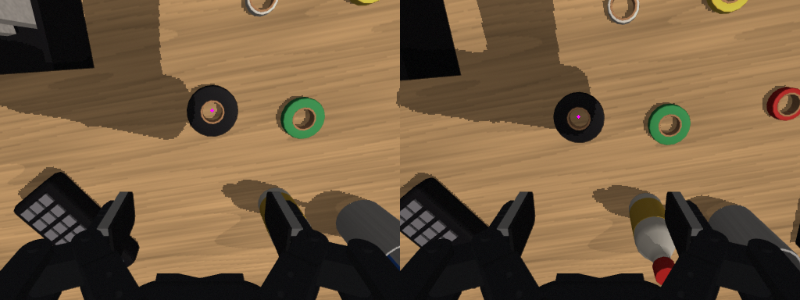

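Both views show the black roll with its detected centre well placed, at (271,141) and (228,150) in full-size pixels. I probe the fingertip height, then grasp.

```bash
python3 - <<'E'
from h import *
P=[.5602,-.3845]
env.reach([*P,.12],down(HB)); env.line_to([*P,.02],speed=.12); env.command_gripper(.074); env.hold(.2)
f0=env.sense()["force"]; z=.012
while z>-.008:
    env.line_to([*P,z],speed=.04); s=env.sense(); f=s["force"]-f0; print(round(z,4),s["tcp_pos"][2].round(4),f.round(2))
    if abs(f[2])>2.5: break
    z-=.002
print(env.sense()["t"],env.sense()["opening"],BACK(.074),BACK(.066))
E
```

```text
0.012 0.0113 [ 0.25 -1.1  -0.1 ]
0.01 0.0099 [ 0.49 -1.9  -0.57]
0.008 0.0078 [ 0.1  -1.23 -0.17]
0.006 0.0058 [ 1.37 -1.8   0.43]
0.004 0.0038 [ 1.16 -0.96 -0.89]
0.002 0.0018 [ 1.33 -0.65  0.02]
0.0 -0.0002 [ 0.36 -1.19 -0.79]
-0.002 -0.0008 [-0.23 -0.49  4.71]
18.5333 0.07423852176270881 0.00888167694050108 0.006510319318824197
```

The fingers touch the counter at TCP -0.8 mm, exactly as my finger model predicts. Now I grasp and thread the black roll.

```bash
cat >> h.py <<'E'
POST=np.array([.5264,.1297]); DIA=dict(black=.066,blue=.060,green=.054,yellow=.048,red=.042,white=.036)
def st(m): 
    s=env.sense(); print(m,"t%.1f"%s["t"],"open%.4f"%s["opening"],"g%.0f"%s["grasp_force"],s["tcp_pos"].round(4),"F",s["force"].round(1)); return s
def pick(col,P):
    w=DIA[col]; zg=.0098-BACK(w); P=list(P[:2])
    env.command_gripper(min(.082,w+.014))
    env.reach([*P,.09],down(HB)); env.line_to([*P,zg],speed=.12); st("at")
    env.command_gripper(0.); st("grip"); env.line_to([*P,.15],speed=.2); s=st("lift")
    return abs(s["opening"]-w)<.004 and s["grasp_force"]>20
def place(col,k,off=(0,0)):
    w=DIA[col]; zg=.0098-BACK(w); Q=POST+off
    env.reach([*Q,.15+.02],down(HB)); env.hold(.3); s=st("over"); f0=s["force"]
    if abs(s["opening"]-w)>.004 or s["grasp_force"]<20: print("LOST"); return False
    end=.030+.013*k+zg+.002
    for z in (*np.linspace(.094+zg,max(end,.078+zg),3),end):
        env.line_to([*Q,z],speed=.06); s=st(" z%.3f"%z)
        if abs((s["force"]-f0)[2])>7: print("BLOCKED"); return False
    env.command_gripper(w+.014); env.hold(.2); st("rel")
    env.line_to([*Q,.19],speed=.2); st("up"); return True
def see(view,z=.27):
    """wrist picture of the post, enlarged"""
    env.reach([.52,.125,z],down(HB)); env.hold(.2); s=env.sense(); p,_=vision.capture("wrist"); u=proj(cam("wrist",s),[*POST,.05]).astype(int)
    c=p[max(0,u[1]-45):u[1]+45,u[0]-60:u[0]+60,::-1]; cv2.imwrite(view,cv2.resize(c,None,fx=4,fy=4,interpolation=cv2.INTER_CUBIC))
E
python3 - <<'E'
from h import *
if pick("black",[.5602,-.3845]): 
    p,_=vision.capture("wrist"); cv2.imwrite("pics/held.png",p[:,:,::-1])
    if place("black",0): see("pics/b1.png")
E
```

```text
at t20.1 open0.0801 g0 [ 0.5607 -0.3848  0.0037] F [-0.5 -0.4  0.7]
grip t20.4 open0.0631 g66 [ 0.5615 -0.3851  0.0055] F [-0.5  1.7  5.7]
lift t21.3 open0.0629 g66 [ 0.5592 -0.3839  0.1483] F [-0.1  0.4 -1.4]
over t23.5 open0.0635 g66 [0.5266 0.1292 0.1699] F [-0.  -1.  -0.2]
 z0.097 t24.9 open0.0635 g66 [0.5267 0.1298 0.0977] F [0.7 0.1 0.3]
 z0.089 t25.1 open0.0633 g66 [0.526  0.1295 0.0888] F [ 0.3  0.5 -0.6]
 z0.081 t25.4 open0.0638 g66 [0.526  0.1295 0.0807] F [-0.  -0.2 -0.2]
 z0.035 t26.3 open0.0634 g66 [0.5263 0.1292 0.0355] F [-1.2 -2.6  5. ]
rel t26.9 open0.0801 g0 [0.5264 0.1298 0.0352] F [-0.3 -0.4 -0.8]
up t27.8 open0.0798 g0 [0.5256 0.1294 0.1889] F [-0.1 -0.1 -0.3]
```

```bash
python3 - <<'E'
import cv2,numpy as np
a=cv2.imread("pics/held.png");b=cv2.imread("pics/b1.png");b=cv2.resize(b,(400,300));a=cv2.resize(a,(400,300));cv2.imwrite("pics/m1.png",np.hstack([a,b]))
E
```

```text
(no output)
```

View pics/m1.png

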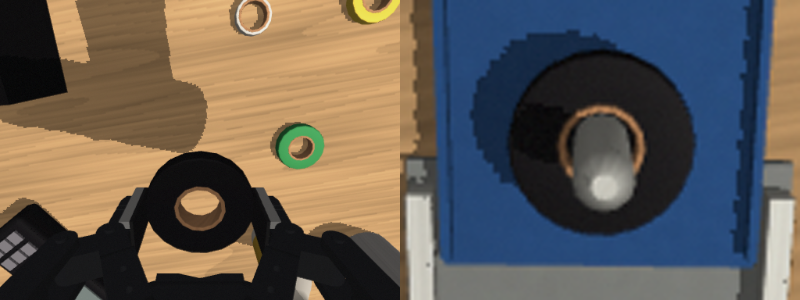

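The left picture shows the black roll centred between the pads. The right one shows it threaded and level on the shoulder. Next are green and yellow.

```bash
cat >> h.py <<'E'
def do(col,guess,k,view=None):
    T,M=look(col,guess,view=view)
    if not .002<T[2]<.016: print("BAD LOOK"); return False
    return pick(col,T) and place(col,k)
E
python3 - <<'E'
from h import *
do("green",[.589,-.2694],1) and do("yellow",[.4457,-.192],2) and see("pics/b2.png")
T,M=look("red",[.587,-.1197],view="pics/red.png")
E
```

```text
green [270.28708612 141.55250826] 2126.5 [ 0.5884 -0.2697]
green [228.31514154 149.76993649] 2086.5 [ 0.5883 -0.2695]
tri [ 0.5887 -0.2697  0.0094] t 30.9333
at t32.6 open0.0680 g0 [ 0.5897 -0.2699  0.0072] F [ 0.2 -0.2  1.1]
grip t32.9 open0.0511 g62 [ 0.5899 -0.27    0.0082] F [-0.9  1.1  6.2]
lift t33.7 open0.0512 g62 [ 0.5877 -0.2693  0.1485] F [ 0.   0.2 -0.9]
over t35.5 open0.0509 g62 [0.5266 0.1291 0.1699] F [-0.1 -0.3 -1.1]
 z0.100 t36.9 open0.0514 g62 [0.5267 0.1298 0.1006] F [ 0.   0.1 -0.8]
 z0.092 t37.1 open0.0510 g62 [0.5261 0.1295 0.0916] F [-0.7  0.  -0.5]
 z0.084 t37.4 open0.0514 g62 [0.526  0.1295 0.0835] F [-0.8 -0.  -0.2]
 z0.051 t38.1 open0.0511 g63 [0.5265 0.1292 0.0512] F [-1.8 -2.8  5.3]
rel t38.6 open0.0681 g0 [0.5264 0.1297 0.051 ] F [-0.4  0.4  0.2]
up t39.5 open0.0680 g0 [0.5255 0.1294 0.1888] F [ 0.2 -0.9 -0.5]
yellow [271.33957115 141.28693957] 1664.0 [ 0.4449 -0.1915]
yellow [228.19537147 149.62475169] 1646.0 [ 0.4448 -0.1911]
tri [ 0.4452 -0.1914  0.0087] t 41.675
at t43.2 open0.0618 g0 [ 0.4464 -0.1914  0.0081] F [-0.6 -0.3 -0. ]
grip t43.5 open0.0453 g60 [ 0.4462 -0.1915  0.0089] F [-1.   2.   8.1]
lift t44.4 open0.0453 g61 [ 0.4444 -0.1912  0.1492] F [-0.8 -1.1 -1.6]
over t46.0 open0.0452 g61 [0.5265 0.1289 0.1701] F [ 0.8  0.1 -0.6]
 z0.101 t47.3 open0.0457 g61 [0.5267 0.1299 0.1016] F [ 0.7  0.2 -0.4]
 z0.093 t47.6 open0.0454 g61 [0.526  0.1295 0.0927] F [ 0.9 -0.1 -0.3]
 z0.085 t47.8 open0.0454 g61 [0.5261 0.1295 0.0846] F [-0.6 -0.7 -0.2]
 z0.065 t48.3 open0.0450 g62 [0.5267 0.1296 0.065 ] F [ 0.5 -0.9  2. ]
rel t48.8 open0.0621 g0 [0.5263 0.1297 0.0651] F [ 0.3 -0.1  0.3]
up t49.6 open0.0621 g0 [0.5255 0.1294 0.1889] F [-0.3  0.  -1. ]
red [270.48505316 141.59912445] 1305.0 [ 0.5865 -0.1195]
red [228.17780323 149.70141275] 1286.5 [ 0.5863 -0.1194]
tri [ 0.5866 -0.1195  0.01  ] t 52.2917
```

```bash
python3 - <<'E'
import cv2,numpy as np
a=cv2.imread("pics/red.png");b=cv2.imread("pics/b2.png");b=cv2.resize(b,(400,300));a=cv2.resize(a[:, :400],(400,300));cv2.imwrite("pics/m2.png",np.hstack([a,b]))
E
```

```text
(no output)
```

View pics/m2.png

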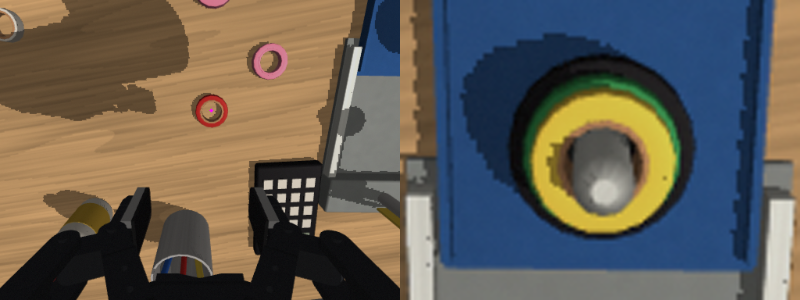

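Black, green and yellow are stacked, and the red centre is found at (270,141). I thread red, then look at white.

```bash
python3 - <<'E'
from h import *
if pick("red",[.5868,-.1195]) and place("red",3):
    look("white",[.4466,-.300],view="pics/white.png")
E
```

```text
at t53.9 open0.0562 g0 [ 0.5879 -0.1194  0.0092] F [0.4 0.2 0.9]
grip t54.1 open0.0394 g60 [ 0.5879 -0.1195  0.0099] F [-1.4 -0.1  5.5]
lift t55.0 open0.0393 g60 [ 0.5857 -0.1194  0.1487] F [ 0.7 -0.1 -0.7]
over t56.3 open0.0385 g60 [0.5267 0.1288 0.1698] F [ 0.4  0.3 -0.8]
 z0.102 t57.6 open0.0390 g60 [0.5267 0.1299 0.1025] F [ 0.3  0.6 -0.3]
 z0.094 t57.9 open0.0392 g60 [0.5261 0.1295 0.0936] F [ 0.2  0.3 -0.3]
 z0.086 t58.2 open0.0389 g60 [0.5261 0.1295 0.0855] F [ 0.8 -0.3 -0.7]
 z0.079 t58.4 open0.0391 g60 [0.5266 0.1298 0.079 ] F [0.2 0.1 0.5]
rel t58.9 open0.0560 g0 [0.5264 0.1297 0.0791] F [-0.5  0.  -0.1]
up t59.6 open0.0558 g0 [0.5255 0.1294 0.1889] F [0.2 0.5 0.5]
white [242.59292035 158.77286136] 22.0 [ 0.4586 -0.331 ]
white None 0 [ 0.4586 -0.331 ]Traceback (most recent call last):
  File "<stdin>", line 3, in <module>
  File "h.py", line 47, in look
    T=tri(out[0][0],out[0][1],out[1][0],out[1][1]); print("tri",T.round(4),"t",env.sense()["t"])
  File "h.py", line 17, in tri
    X=cv2.triangulatePoints(P[0],P[1],np.float64(u1),np.float64(u2)).ravel(); return X[:3]/X[3]
      ~~~~~~~~~~~~~~~~~~~~~^^^^^^^^^^^^^^^^^^^^^^^^^^^^^^^^^^^^^^^^^
cv2.error: OpenCV(4.12.0) /io/opencv/modules/calib3d/src/triangulate.cpp:75: error: (-209:Sizes of input arguments do not match) Number of proj points coordinates must be == 2 in function 'icvTriangulatePoints'
```

View pics/white.png

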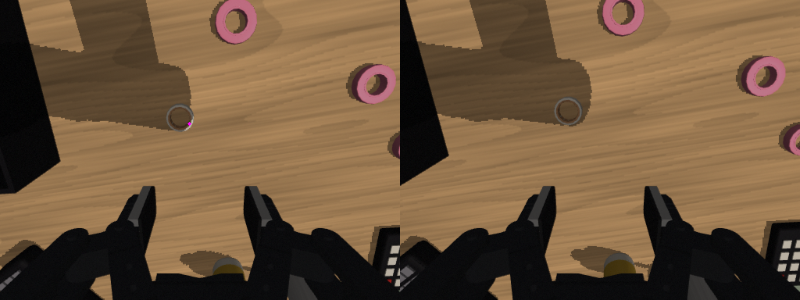

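The white roll was knocked about 3 cm aside and now sits in the arm's shadow at (180,118) and (168,111) of this montage. I look again with a low-saturation mask that still works in shadow.

```bash
sed -i 's/"white":\[(0,0,130),(179,60,255)\]/"white":[(0,0,55),(179,75,255)]/' h.py; python3 - <<'E'
from h import *
look("white",[.46,-.333],view="pics/white2.png")
E
```

```text
white [260.17251607 132.26643599] 989.0 [ 0.448  -0.3421]
white [227.78101568 149.3028289 ] 957.0 [ 0.4478 -0.3421]
tri [ 0.4481 -0.3421  0.0101] t 63.3417
```

View pics/white2.png

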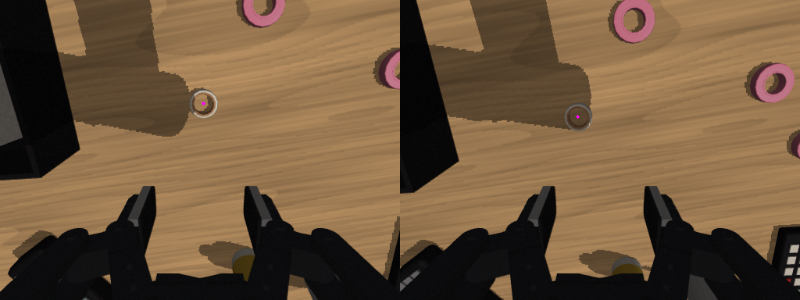

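White is found cleanly at (0.448,-0.342). I thread it and check the stack.

```bash
python3 - <<'E'
from h import *
if pick("white",[.4483,-.3421]) and place("white",4):
    see("pics/b3.png"); s=env.sense(); C=cam("wrist",s); p,d=vision.capture("wrist")
    # heights of the top faces by depth around post
    K,R,t=C; v,u=np.mgrid[0:384,0:512]; X=np.stack([(u-K[0,2])/K[0,0]*d,(v-K[1,2])/K[1,1]*d,d],-1); W=(X-t)@R
    r=np.hypot(W[...,0]-POST[0],W[...,1]-POST[1]); 
    for a,b in ((0,.008),(.0142,.0168),(.0188,.0202),(.0218,.0232),(.0246,.0262),(.0278,.0322)):
        m=(r>a)&(r<b)&(W[...,2]>.01); z=W[...,2][m]; print(a,m.sum(),np.percentile(z,[10,50,90]).round(4),W[m].mean(0).round(4))
E
```

```text
at t64.9 open0.0498 g0 [ 0.4493 -0.3424  0.0099] F [ 0.5 -0.4 -0. ]
grip t65.2 open0.0326 g59 [ 0.4493 -0.3425  0.0105] F [-0.9  0.7  6.1]
lift t66.1 open0.0329 g60 [ 0.4474 -0.3416  0.1489] F [-0.1  0.2 -0.6]
over t68.1 open0.0329 g60 [0.5266 0.1291 0.17  ] F [-0.1 -0.7 -0.4]
 z0.103 t69.4 open0.0331 g60 [0.5267 0.1299 0.1033] F [0.2 0.1 0.5]
 z0.098 t69.6 open0.0327 g60 [0.5262 0.1296 0.0976] F [ 0.4 -0.8  0.4]
 z0.093 t69.9 open0.0332 g60 [0.5263 0.1297 0.0926] F [-0.3  0.5 -0.3]
 z0.093 t70.1 open0.0330 g60 [0.5263 0.1296 0.0927] F [-0.3 -0.8 -0.1]
rel t70.6 open0.0501 g0 [0.5264 0.1297 0.0929] F [ 0.9 -0.2  0.2]
up t71.3 open0.0497 g0 [0.5256 0.1295 0.1891] F [-1.2 -0.5 -0.8]
0 219 [0.084  0.0891 0.0921] [0.5251 0.13   0.0882]
0.0142 559 [0.0946 0.3336 0.3399] [0.5169 0.1319 0.2361]
0.0188 935 [0.0829 0.3005 0.3422] [0.5179 0.1366 0.2893]
0.0218 522 [0.0689 0.3332 0.3428] [0.5122 0.13   0.2714]
0.0246 1285 [0.0561 0.3394 0.3473] [0.5077 0.1382 0.2949]
0.0278 4441 [0.0431 0.3203 0.346 ] [0.5098 0.1388 0.2814]
```

View pics/b3.png

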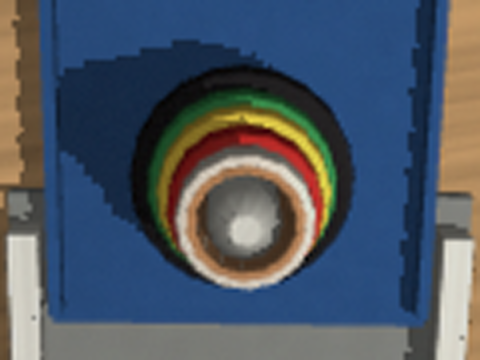

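The stack is complete. The top faces measure about 95, 83, 69, 56 and 43 mm, so all five rolls are home. Now I push the drawer.

```bash
python3 - <<'E'
from h import *
a=np.radians(-10.); D=np.array([np.cos(a),np.sin(a)]); R=down(170.)
at=lambda s: [*(POST+s*D),.045]
env.command_gripper(0.)
env.reach([*(POST-.14*D),.2],R); env.line_to([*(POST-.14*D),.1],speed=.25); env.line_to(at(-.14),speed=.15); env.hold(.2); f0=st("front")["force"]
s=-.11; hit=False
env.line_to(at(s),speed=.06); st("near")
while s<.04:
    s+=.02 if s<.0 else .003
    env.line_to(at(s),speed=.06); e=env.sense(); f=(e["force"]-f0)[:2]@D; print(round(s,3),round(float(f),1),round(float((e["tcp_pos"][:2]-POST)@D),4))
    if f<-11: break
env.hold(.2); st("end")
env.line_to(at(s-.04),speed=.1); env.line_to([*at(s-.04)[:2],.2],speed=.25)
p,_=vision.capture("top"); q,_=vision.capture("scene")
cv2.imwrite("pics/closed.png",np.hstack([cv2.resize(p[80:280,150:350,::-1],(400,400),interpolation=cv2.INTER_CUBIC),cv2.resize(q[120:280,220:380,::-1],(400,400),interpolation=cv2.INTER_CUBIC)]))
E
```

```text
front t74.4 open-0.0000 g0 [0.3893 0.1547 0.0462] F [-0.5  0.8  0.9]
near t75.1 open-0.0002 g0 [0.418  0.1484 0.0447] F [-0.9 -0.2  1.1]
-0.09 0.9 -0.0893
-0.07 0.1 -0.0695
-0.05 0.9 -0.0495
-0.03 0.6 -0.0294
-0.01 0.6 -0.0094
0.01 0.7 0.0106
0.013 -0.1 0.013
0.016 -1.8 0.016
0.019 -0.5 0.0191
0.022 -0.4 0.0222
0.025 -0.1 0.0252
0.028 -1.0 0.0283
0.031 -8.3 0.0291
0.034 -16.4 0.0291
end t80.2 open0.0002 g9 [0.5549 0.1242 0.0448] F [-16.    7.5   9.9]
```

View pics/closed.png

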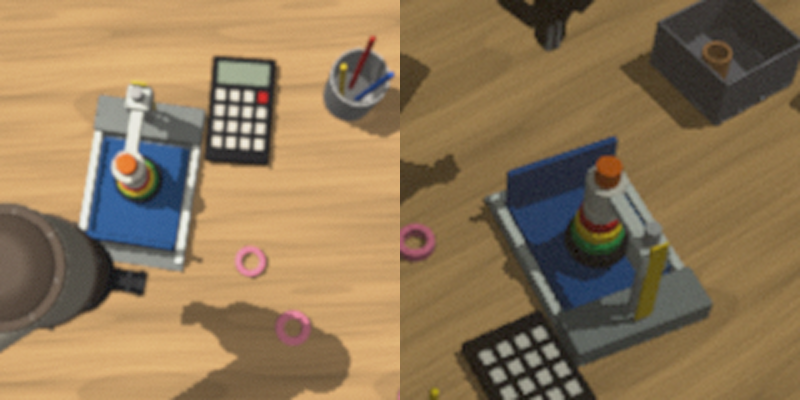

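The drawer stopped hard at s = 0.029, which is 130 mm of travel. The pictures show the stack under the gauge foot and the core in the bin. Now I lower the gauge.

```bash
python3 - <<'E'
from h import *
a=np.radians(-10.); D=np.array([np.cos(a),np.sin(a)]); R=down(170.); G=[.654,.107]
env.reach([*G,.24],R); env.line_to([*G,.185],speed=.1); env.hold(.3); f0=st("above")["force"]
z=.185
while z>.152:
    z-=.0015; env.line_to([*G,z],speed=.03); e=env.sense(); f=(e["force"]-f0)[2]; print(round(z,4),e["tcp_pos"][2].round(4),round(float(f),1))
    if f>12: break
env.hold(.3); st("end")
env.line_to([*G,z+.06],speed=.1)
env.reach([.50,.06,.30],R); env.hold(.2); s=env.sense(); C=cam("wrist",s)
p,_=vision.capture("wrist"); q,_=vision.capture("scene"); t,_=vision.capture("top"); np.savez("pics/end.npz",q=q,t=t)
print(s["t"])
cv2.imwrite("pics/end.png",np.hstack([cv2.resize(q[150:260,230:340,::-1],(400,400),interpolation=cv2.INTER_CUBIC),cv2.resize(t[130:210,180:260,::-1],(400,400),interpolation=cv2.INTER_CUBIC)]))
E
```

```text
above t83.2 open0.0003 g0 [0.6542 0.1071 0.1856] F [-0.4 -0.5  1. ]
0.1835 0.1833 -1.0
0.182 0.1818 -1.2
0.1805 0.1803 -0.3
0.179 0.1788 -1.2
0.1775 0.1773 -1.6
0.176 0.1758 -0.8
0.1745 0.1744 -1.2
0.173 0.1728 -0.8
0.1715 0.1713 -0.6
0.17 0.1698 -1.3
0.1685 0.1683 -0.8
0.167 0.1669 -0.4
0.1655 0.1654 -1.4
0.164 0.1641 -0.2
0.1625 0.1626 -0.1
0.161 0.1609 1.1
0.1595 0.1594 0.7
0.158 0.1578 0.4
0.1565 0.1564 0.0
0.155 0.1561 4.2
0.1535 0.156 9.3
0.152 0.1559 14.0
end t89.0 open-0.0002 g7 [0.6541 0.107  0.1559] F [-4.9 -0.3 14.9]
90.7333
```

View pics/end.png

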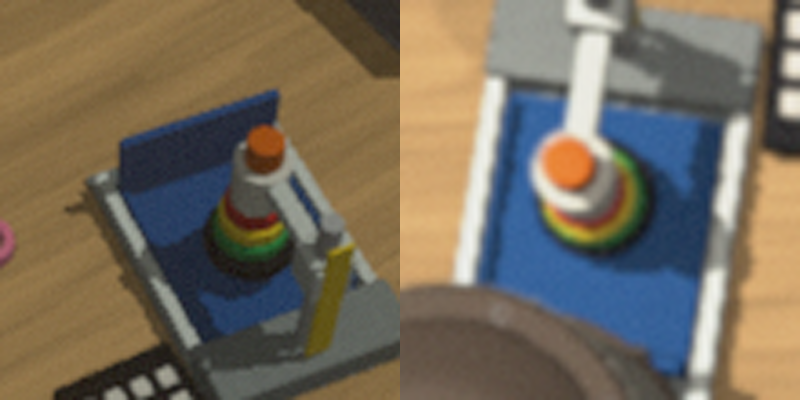

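The press stopped hard with the knob top at 148 mm, which puts the foot at 95 mm, the top of the stack. The pictures show the foot seated on the white roll and the robot clear of everything.

```bash
python3 -c "
from plant import env,job
print(job.sign_off())"
```

```text
the job is handed in; nothing more can be done
None
```

The job is handed in at about 91 s of the 192 s allowed: core in the bin, black, green, yellow, red and white rolls fully home on the post (blue was absent), drawer at its stop, and gauge foot resting on the white roll; the hand-in call returned no verdict.

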